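# Shut the microcentrifuge lid and start the spin

### The arm

A 7-joint arm with a two-finger parallel gripper is mounted at the origin on the work surface. World frame = base frame: x ahead of the robot, y to its left, z up, the work surface at z = 0. Lengths are in m, angles in rad, forces in N, time in s.
With the tool pointing down it reaches from about 0.4 to 0.85 m from the base axis. Payload 4.5 kg.
Tool frame: the origin (TCP) lies on the centre line of the jaws, within the pads' length; the fingertips stand 8 mm ahead of it and the grasp point (between the pads) lies 11 mm behind it; z points along the fingers, x is the direction in which the jaws open and shut, and the axes are right-handed (so a half turn about z gives the same grasp; the last joint's range is limited). The gripper opens to 88 mm and grips with 3 to 60 N. Pads are 18 mm wide; open, the fingers measure 123 mm over their backs; the gripper's body (75 mm by 187 mm) begins 45 mm behind the grasp point.
Start: joints at [1.317, 0.689, -0.195, 1.565, 0.157, 0.902, -0.215], TCP at [0.177, -0.599, 0.247] pointing down, gripper open.
Joint ranges: [-3.01, 3.01], [-0.46, 2.08], [-1.47, 1.51], [0.13, 2.56], [-1, 4.14], [0.04, 2.09], [-2.66, 2.66]. Speed limits (rad/s): [2.57, 2.57, 3.14, 3.14, 3.14, 3.14, 3.14].

### API

Orientations are given as a unit quaternion [x, y, z, w].
In Python, from plant import r gives the robot as it stands.
- The arm moves only by the shell command python3 -m pendant 'ROWS' [FORCE]. ROWS is JSON, a list of rows, each a list of 3 entries, a list of its own where there are three numbers: the turn, a rotation vector about the tool's x, y, z in rad, then the shift along the tool's x, y, z in m, then the opening, from 0 (shut) to 1 (fully open). In form: [[[wx, wy, wz], [tx, ty, tz], claw], ...]. A call has 1 to 10 rows; each row is the pose to reach, as a shift and turn from the pose commanded when the call began, along the tool's axes at that moment; what a row does not reach only later rows make up. A row lasts 1/10 s, in which the tool goes at most 50 mm and 8.59 degrees, less where a joint would pass 70% of its speed; a pose out of reach is approached as far as the arm can. A call with a gripper value outside its range is refused whole. The fingers move at their own pace and stop on an object; FORCE is the grip in N (left out, the last holds). Time passes only in rows, so rows that repeat a pose let the fingers close. It gives the time, the measured TCP pose, the force and the opening at its end, in the units of the state.
- r.get_state(): the state, without advancing time (a new reading comes with each control period).
- r.snapshot(name): name is "scene" or "top"; returns a dict with "image" (420x560x3 uint8, red, green, blue), "mtx" (3x3 intrinsics, pixels), "R" (3x3) and "t" (3): a world point X has camera coordinates R X + t. Camera axes: x right, y down, z forward; pixel columns grow to the right and rows downward; lengths in m; the calibration is good to about 2 mm. A picture is of the moment at which its call begins. There is no depth.
- r.finish_job(): hands the job in, once; it reports no verdict.
The state is a dict: "clock": time; "q": joint angles; "qd": joint speeds; "joint_torque": joint torques, N m; "tool_pos": TCP position; "eef_rot": TCP orientation; "contact_force": force on the tool from outside, world axes, zero at the start; "moment": the same for the moment, N m; "opening": opening from 0.0 (shut) to 1.0 (fully open).
Only numpy, scipy, OpenCV 4.12 (cv2) and the standard library are available. Lean on these libraries where they do the work, as an engineer would, in place of code of your own. Each camera call takes 0.05 s, during which the arm holds its last target. There are 200 camera calls.

### The job

The microcentrifuge is loaded: with your fingertips on the outer face of its open lid, push the lid gently down without slamming it until it is fully shut, and then press the green start key on the control strip all the way in and let go. Push and press only: do not grip the lid or touch its inner face, keep off the start key until the lid is shut, never press the grey lid-release key, and leave the flask, bottle, beaker and tube rack standing where they are.

Things in the scene. Friction and masses are not known exactly. Their poses are not given: they have to be found in the camera images.
- centrifuge: White benchtop microcentrifuge, heavy and fixed, 240 mm deep (its x), 226 wide (its y). Origin: centre of its underside, z up; the front faces its -x. Flat deck 105 mm up (x -65 to +120) with a round rotor bowl 134 mm across. In front of it (x -65 to -120) the control strip slopes 15 degrees down to the front, its middle 96 mm up, with two round keys 150 mm apart and a flush display between.
- lid_hinge (a point): Middle of the lid's hinge axis, near the back of the machine: 85 mm behind the machine's origin (its +x), 108 mm up. The hinge axis runs along the machine's y.
- lid (a joint): Opening angle of the lid in rad: 0 fully shut (hard stop), grows as its free front edge swings up and back about the hinge; 1.40 is the open stop, starts between 1.0 and 1.3. A friction hinge holds the lid wherever it is left; pushing it down takes 0.5 to 3 N near its free edge.
- lid_push (a point): Point on the lid's outer face, midway across, 125 mm from the hinge axis; moves with the lid. z points out of that face (up when shut), x to the hinge, y along it. The lid is a flat white slab 150 mm from hinge axis to free edge, 200 wide, rim rounded 6 mm, outer face 22 mm from the hinge axis (130 mm above the bench when shut).
- lid_inside (a point): Middle of the lid's inner face (facing the bowl): a grey lining, 142 x 192 x 8 mm (to 4 mm from the edges), with a round rubber seal, not to be touched; 26 mm from the outer face. Moves with the lid, axes as those of lid_push.
- start_key (a joint): Travel of the green start key in m: 0 out, 0.005 fully in; a spring takes it from 1.5 N (starting to move) to 4.3 N (fully in) and pushes it back out.
- start_key_top (a point): Centre of the top of the round green start key (20 mm across, standing 9 mm out of the sloped control strip), at the right end of the strip as seen facing the machine's front (the machine's -y). Its z axis points out of the strip, the key moves in along -z.
- release_key (a joint): Travel of the grey lid-release key in m: 0 out, 0.005 fully in; not to be pressed.
- release_key_top (a point): Centre of the top of the grey lid-release key, the same size and form as the start key, at the left end of the strip (the machine's +y).
- bottle: Bystander: amber reagent bottle with a blue cap, 70 mm across, 160 mm high. Origin at the centre of its underside.
- beaker: Bystander: empty clear glass beaker, 80 mm across the rim, 95 mm high. Origin at the centre of its underside.
- rack: Bystander: blue microtube rack with closed tubes in it, 68 mm (its x) by 130 mm (its y), 44 mm high over the tube caps. Origin at the centre of its underside.
- flask: Bystander: empty clear culture flask lying flat, body 112 x 85 x 37 mm, with an orange screw cap at its +x end, 148 mm long in all. Origin on its underside midway across, 76 mm from the end without the cap.

How it is judged:
By the outcome, as a careful person would: the job done as asked, in the order asked, and still so for the second after the job is handed in, with the robot touching nothing.
It also fails if it takes over 43 s, if anything falls off the work surface, if the arm or the gripper's body presses on something with over 40 N, if the wrist force passes 120 N, or if a joint passes its speed limit or range.

## Working session

There is one attempt and no reset: what is moved stays moved. The work goes in short steps, Python scripts to look and compute and a shell command to move; the robot and the scene stay as the last step left them, time stands still between calls to the robot, and variables do not carry over. Pictures are saved under pics/ and viewed, about 8 in all and at most 12, crops included, and the job is handed in when it is done.

```bash
mkdir -p pics
python3 - <<'E'
from plant import r
import cv2,pickle
d={}
for n in("scene","top"):
    s=r.snapshot(n);d[n]=s;cv2.imwrite(f"pics/{n}0.png",s["image"][:,:,::-1])
    print(n,s["mtx"].tolist(),s["R"].round(3).tolist(),s["t"].round(3).tolist())
pickle.dump(d,open("d0.pkl","wb"))
print(r.get_state())
E
```

```text
scene [[387.35724246778915, 0.0, 278.8580917657079], [0.0, 387.35724246778915, 208.28047477595445], [0.0, 0.0, 1.0]] [[0.032, 0.999, 0.015], [0.825, -0.018, -0.565], [-0.564, 0.03, -0.825]] [-0.071, -0.405, 1.305]
top [[469.13857329974144, 0.0, 278.57333764011076], [0.0, 469.13857329974144, 212.0876489087406], [0.0, 0.0, 1.0]] [[-0.006, -1.0, -0.004], [-0.995, 0.007, -0.095], [0.095, 0.004, -0.995]] [0.026, 0.576, 0.937]
{'clock': 0.1, 'q': array([ 1.31677554,  0.68989043, -0.1945297 ,  1.56620993,  0.15731727,
        0.90249843, -0.21509209]), 'qd': array([ 1.46075871e-03, -2.07398896e-03, -1.75864538e-03, -2.04806844e-03,
        2.50495146e-03, -2.64740351e-05,  4.16764959e-04]), 'joint_torque': array([-3.06765258e-03, -5.28505647e+01, -1.27121653e+00, -1.53837723e+01,
       -5.24387928e-02,  1.98456815e-03,  4.77341916e-05]), 'tool_pos': array([ 0.17722248, -0.59878582,  0.24600453]), 'eef_rot': array([ 8.01235638e-01, -5.98348395e-01, -6.81599580e-04, -4.31203813e-04]), 'contact_force': array([ 0.06832592,  1.08827599, -1.09176028]), 'moment': array([-0.01381495,  0.00760131,  0.02117636]), 'opening': 0.9949937820505061}
```

View pics/scene0.png

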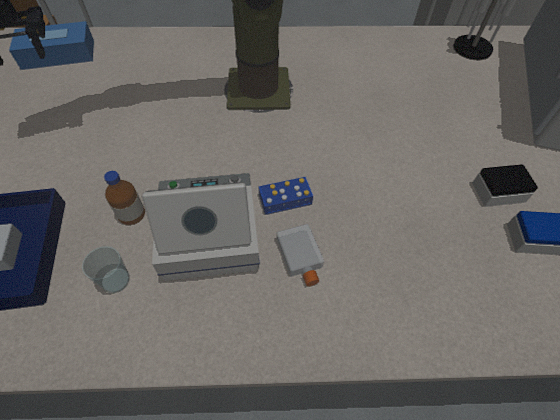

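View pics/top0.png

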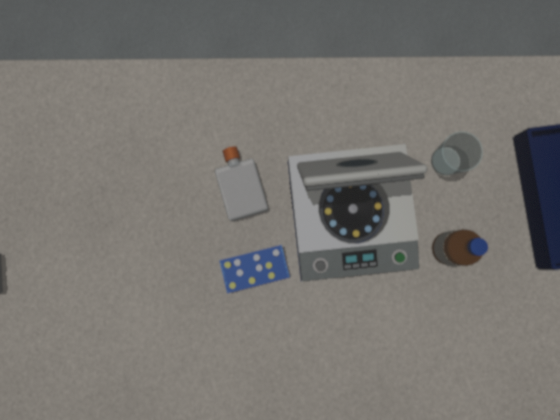

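The scene view is from behind the machine: robot base at the top (258,90), machine at (203,225). In the top view the green key is at (400,257), the grey key at (320,265), the lid's free edge at about y=175, the bottle at (465,247), the beaker at (455,155), and the rack and flask are to the left.

```bash
cat > h.py <<'E'
import numpy as np
def ray(s,u,v,z):
    R,t,K=map(np.array,(s["R"],s["t"],s["mtx"]))
    c=-R.T@t; d=R.T@np.linalg.solve(K,[u,v,1.]); return c+d*(z-c[2])/d[2]
def proj(s,X):
    p=s["mtx"]@(np.array(s["R"])@X+s["t"]); return p[:2]/p[2]
E
python3 - <<'E'
import pickle,cv2,numpy as np
from h import *
d=pickle.load(open("d0.pkl","rb"));s=d["top"];im=s["image"]
hsv=cv2.cvtColor(im,cv2.COLOR_RGB2HSV)
m=cv2.inRange(hsv,(45,90,30),(80,255,255)); m[:, :380]=0;m[:,420:]=0
ys,xs=np.nonzero(m);g=(xs.mean(),ys.mean());print("green",g,len(xs),np.ptp(xs),np.ptp(ys))
c=cv2.HoughCircles(cv2.medianBlur(cv2.cvtColor(im,cv2.COLOR_RGB2GRAY),3),cv2.HOUGH_GRADIENT,1,20,param1=80,param2=12,minRadius=4,maxRadius=10)[0]
c=[k for k in c if abs(k[1]-260)<12 and 300<k[0]<420];print(c)
gr=min(c,key=lambda k:abs(k[0]-320))
G=ray(s,*g,.1047);R_=ray(s,gr[0],gr[1],.1047);print(G,R_,np.linalg.norm(G-R_))
y=(R_-G)[:2];y/=np.linalg.norm(y);x=np.array([y[1],-y[0]]);M=(G+R_)[:2]/2+.0948*x
print("M",M,"yaw",np.degrees(np.arctan2(x[1],x[0])))
P=lambda a,b,z:np.r_[M+a*x+b*y,z]
for n,q in d.items():
  for nm,pt in (("corner",P(.12,.113,.105)),("c2",P(.12,-.113,.105)),("f1",P(-.12,.113,.0)),("f2",P(-.12,-.113,0.))):print(n,nm,proj(q,pt).round(0))
  for th in (1.0,1.1,1.2,1.3):
    # free edge on the outer face: dir u=(-cos,sin), normal n=(sin,cos)
    e=lambda L,h,b:P(.085-L*np.cos(th)+h*np.sin(th),b,.108+L*np.sin(th)+h*np.cos(th))
    print(n,th,[proj(q,e(.15,.01,b)).round(0).tolist() for b in(.1,-.1)],[proj(q,e(L,.022,0)).round(0).tolist() for L in(.15,.0)])
big=cv2.resize(im[120:290,270:500],None,fx=3.4,fy=3.4,interpolation=2);sc=cv2.resize(d["scene"]["image"][160:300,70:340],None,fx=2.9,fy=2.9,interpolation=2)
cv2.imwrite("pics/a.png",big[:,:,::-1]);cv2.imwrite("pics/b.png",cv2.convertScaleAbs(sc[:,:,::-1],alpha=1.3))
E
```

```text
green (np.float64(399.44444444444446), np.float64(256.93333333333334)) 45 7 6
[array([320.5, 264.5,   7.4], dtype=float32), array([348.5, 258.5,   7.1], dtype=float32), array([399.5, 256.5,   4.4], dtype=float32)]
[ 0.4832346  -0.20354425  0.1047    ] [ 0.47008165 -0.05560673  0.1047    ] 0.1485210761090937
M [ 0.57108565 -0.12118006] yaw 5.080739941847088
scene corner [257. 253.]
scene c2 [151. 264.]
scene f1 [251. 193.]
scene f2 [167. 201.]
scene 1.0 [[244.0, 175.0], [143.0, 184.0]] [[194.0, 182.0], [204.0, 248.0]]
scene 1.1 [[245.0, 179.0], [142.0, 187.0]] [[193.0, 185.0], [204.0, 249.0]]
scene 1.2 [[245.0, 183.0], [141.0, 191.0]] [[193.0, 190.0], [204.0, 250.0]]
scene 1.3 [[245.0, 187.0], [139.0, 196.0]] [[193.0, 196.0], [204.0, 251.0]]
top corner [289. 154.]
top c2 [406. 143.]
top f1 [299. 278.]
top f2 [407. 267.]
top 1.0 [[305.0, 201.0], [429.0, 189.0]] [[367.0, 188.0], [350.0, 155.0]]
top 1.1 [[304.0, 192.0], [429.0, 180.0]] [[366.0, 179.0], [349.0, 155.0]]
top 1.2 [[303.0, 182.0], [429.0, 171.0]] [[366.0, 169.0], [349.0, 155.0]]
top 1.3 [[303.0, 173.0], [428.0, 161.0]] [[365.0, 159.0], [349.0, 154.0]]
```

View pics/b.png

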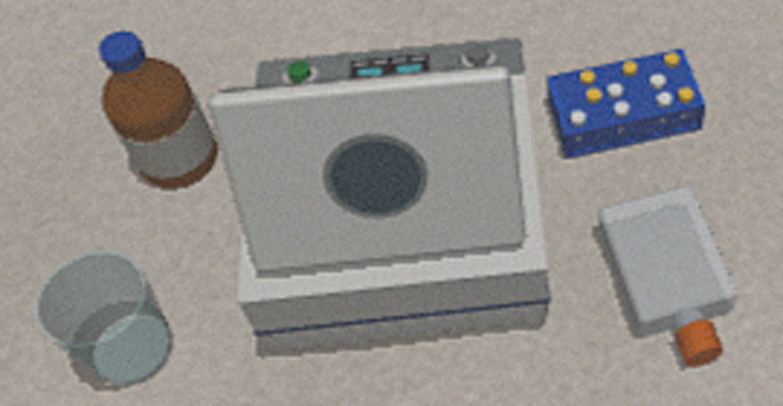

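The model fits both views: yaw about 5.1°, key spacing 148.5 mm against 150, and a lid angle of about 1.2 rad. Next I'll work out the moves: a vertical tool with the jaw axis along the hinge, going over and behind the lid.

```bash
cat >> h.py <<'E'
from scipy.spatial.transform import Rotation as Ro
M=np.array([.5711,-.1212]); YAW=np.radians(5.08)
mx=np.array([np.cos(YAW),np.sin(YAW),0]); my=np.array([-mx[1],mx[0],0]); Z=np.array([0,0,1.])
def W(a,b,z): return np.r_[M,0]+a*mx+b*my+z*Z
def tool(tilt=0): # tool x=-my; tilt leans the tool's back towards -mx
    z=-(np.cos(tilt)*Z-np.sin(tilt)*mx); x=-my; return Ro.from_matrix(np.c_[x,np.cross(z,x),z])
def rel(st,targets):
    R0=Ro.from_quat(st["eef_rot"]);p0=st["tool_pos"]
    for R,tip in targets:
        p=np.array(tip)-.008*R.as_matrix()[:,2]
        print((R0.inv()*R).as_rotvec().round(3).tolist(),R0.inv().apply(p-p0).round(4).tolist())
def corner(th,L=.125,h=.022): # tip centre with its front edge on the outer face
    return W(.085-L*np.cos(th)+h*np.sin(th)+.009,0,.108+L*np.sin(th)+h*np.cos(th))
E
python3 - <<'E'
from h import *
from plant import r
import pickle
s=pickle.load(open("d0.pkl","rb"))["top"]
print("bottle cap",ray(s,478,246,.16),"base?",ray(s,455,248,0))
st=r.get_state()
rel(st,[(tool(),st["tool_pos"]+[0,0,.08]),(tool(),W(.11,0,.315)),(tool(),W(.11,0,.2325)),(tool(),corner(1.2))])
E
```

```text
bottle cap [ 0.50157325 -0.32810512  0.16      ] base? [ 0.5009753  -0.34686392  0.        ]
[0.0, 0.002, 0.199] [-0.0001, 0.0, -0.088]
[0.0, 0.002, 0.199] [-0.3244, -0.6211, -0.0766]
[0.0, 0.002, 0.199] [-0.3243, -0.6211, 0.0059]
[0.0, 0.002, 0.199] [-0.3324, -0.5811, 0.006]
```

```bash
python3 -m pendant '[[[0,0,0.1],[0,0,-0.045],0],[[0,0,0.2],[0,0,-0.085],0],[[0,0,0.2],[-0.02,-0.045,-0.085],0],[[0,0,0.2],[-0.042,-0.085,-0.085],0],[[0,0,0.2],[-0.065,-0.125,-0.085],0],[[0,0,0.2],[-0.087,-0.167,-0.085],0],[[0,0,0.2],[-0.11,-0.21,-0.085],0],[[0,0,0.2],[-0.132,-0.252,-0.085],0],[[0,0,0.2],[-0.154,-0.295,-0.085],0],[[0,0,0.2],[-0.176,-0.337,-0.085],0]]' 10
python3 - <<'E'
from h import *
from plant import r
st=r.get_state()
rel(st,[(tool(),W(.11,0,.315)),(tool(),W(.11,0,.2325)),(tool(),corner(1.2))])
E
```

```text
clock: 1.1
tool_pos: [0.4516, -0.3332, 0.3315]
eef_rot: [0.738, -0.675, -0.0, 0.0]
contact_force: [0.2, -1.4, 0.9]
opening: 0.116
[0.001, 0.0, -0.001] [-0.2007, -0.2477, 0.0084]
[0.001, 0.0, -0.001] [-0.2007, -0.2477, 0.0909]
[0.001, 0.0, -0.001] [-0.2007, -0.2069, 0.0909]
```

```bash
python3 -m pendant '[[[0,0,0],[-0.025,-0.031,0],0],[[0,0,0],[-0.05,-0.062,0],0],[[0,0,0],[-0.075,-0.093,0],0],[[0,0,0],[-0.1,-0.124,0],0],[[0,0,0],[-0.125,-0.155,0],0],[[0,0,0],[-0.15,-0.186,0],0],[[0,0,0],[-0.175,-0.217,0],0],[[0,0,0],[-0.2,-0.248,0],0],[[0,0,0],[-0.2,-0.248,0.03],0],[[0,0,0],[-0.2,-0.248,0.03],0]]'
python3 - <<'E'
from h import *
from plant import r
import cv2
st=r.get_state()
rel(st,[(tool(),W(.11,0,.2325)),(tool(),corner(1.2))])
a=r.snapshot("scene")["image"][100:310,60:340];b=r.snapshot("top")["image"][90:300,240:520]
cv2.imwrite("pics/c.png",cv2.resize(np.vstack([a,b]),None,fx=1.4,fy=1.4)[:,:,::-1])
E
```

```text
clock: 2.1
tool_pos: [0.678, -0.1122, 0.2971]
eef_rot: [0.738, -0.674, -0.004, 0.003]
contact_force: [-1.1, -0.6, -0.7]
opening: 0.007
[0.009, 0.002, 0.002] [-0.0003, -0.0033, 0.0565]
[0.009, 0.002, 0.002] [-0.0004, 0.0375, 0.0569]
```

View pics/c.png

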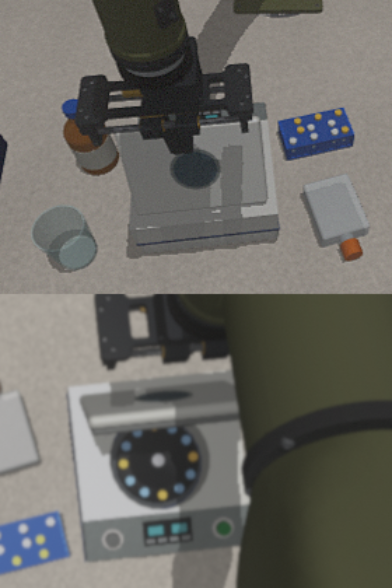

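The gripper is behind the open lid with its fingers closed, clear of the bottle (scene crop 85,140). I'll lower it, then move slowly towards the face.

```bash
python3 -m pendant '[[[0,0,0],[0,0,0.02],0],[[0,0,0],[0,0,0.04],0],[[0,0,0],[0,0,0.055],0],[[0,0,0],[0,0.008,0.055],0],[[0,0,0],[0,0.015,0.055],0],[[0,0,0],[0,0.02,0.055],0],[[0,0,0],[0,0.025,0.055],0],[[0,0,0],[0,0.03,0.055],0],[[0,0,0],[0,0.033,0.055],0],[[0,0,0],[0,0.033,0.055],0]]'
python3 - <<'E'
from h import *
from plant import r
st=r.get_state();print(st["contact_force"])
rel(st,[(tool(),corner(t)) for t in (1.2,1.15,1.1,1.05,1.0,.95,.9,.85,.8,.75,.7)])
E
```

```text
clock: 3.2
tool_pos: [0.6469, -0.1169, 0.247]
eef_rot: [0.737, -0.675, 0.0, 0.0]
contact_force: [0.2, -0.1, -0.5]
opening: 0.007
[ 0.23355867 -0.07348909 -0.4530918 ]
[-0.0, -0.0, -0.001] [-0.0025, 0.0067, 0.0065]
[-0.0, -0.0, -0.001] [-0.0025, 0.0129, 0.0079]
[-0.0, -0.0, -0.001] [-0.0025, 0.019, 0.0096]
[-0.0, -0.0, -0.001] [-0.0024, 0.025, 0.0116]
[-0.0, -0.0, -0.001] [-0.0024, 0.0309, 0.0139]
[-0.0, -0.0, -0.001] [-0.0024, 0.0367, 0.0165]
[-0.0, -0.0, -0.001] [-0.0024, 0.0423, 0.0194]
[-0.0, -0.0, -0.001] [-0.0024, 0.0478, 0.0226]
[-0.0, -0.0, -0.001] [-0.0024, 0.0532, 0.026]
[-0.0, -0.0, -0.001] [-0.0024, 0.0583, 0.0297]
[-0.0, -0.0, -0.001] [-0.0024, 0.0633, 0.0336]
```

```bash
python3 -m pendant '[[[0,0,0],[-0.002,0.006,0.006],0],[[0,0,0],[-0.002,0.013,0.008],0],[[0,0,0],[-0.002,0.019,0.0095],0],[[0,0,0],[-0.002,0.025,0.0115],0],[[0,0,0],[-0.002,0.031,0.014],0],[[0,0,0],[-0.002,0.0365,0.0165],0],[[0,0,0],[-0.002,0.042,0.0195],0],[[0,0,0],[-0.002,0.048,0.0225],0],[[0,0,0],[-0.002,0.053,0.026],0],[[0,0,0],[-0.002,0.053,0.026],0]]'
python3 - <<'E'
from h import *
from plant import r
import cv2
st=r.get_state();print(st["contact_force"])
rel(st,[(tool(),corner(t)) for t in (.8,.75,.7,.65,.6,.55,.5,.45,.4,.35,.3)])
a=r.snapshot("scene")["image"][100:310,60:340];b=r.snapshot("top")["image"][90:300,240:520]
cv2.imwrite("pics/d.png",cv2.resize(np.vstack([a,b]),None,fx=1.4,fy=1.4)[:,:,::-1])
E
```

```text
clock: 4.2
tool_pos: [0.5927, -0.1197, 0.22]
eef_rot: [0.737, -0.676, -0.001, 0.001]
contact_force: [-0.4, 0.3, -0.2]
opening: 0.005
[-0.42919594  0.30360059 -0.18777846]
[0.003, 0.0, -0.001] [-0.0005, -0.0011, -0.001]
[0.003, 0.0, -0.001] [-0.0004, 0.0041, 0.0027]
[0.003, 0.0, -0.001] [-0.0004, 0.009, 0.0067]
[0.003, 0.0, -0.001] [-0.0004, 0.0138, 0.0109]
[0.003, 0.0, -0.001] [-0.0004, 0.0183, 0.0153]
[0.003, 0.0, -0.001] [-0.0004, 0.0226, 0.02]
[0.003, 0.0, -0.001] [-0.0004, 0.0267, 0.0249]
[0.003, 0.0, -0.001] [-0.0004, 0.0305, 0.0299]
[0.003, 0.0, -0.001] [-0.0004, 0.0341, 0.0352]
[0.003, 0.0, -0.001] [-0.0004, 0.0374, 0.0406]
[0.003, 0.0, -0.001] [-0.0004, 0.0404, 0.0462]
```

View pics/d.png

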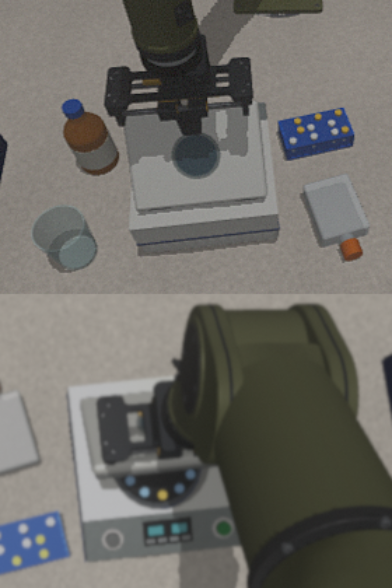

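The lid has followed the fingertips: its front edge in the top crop has moved from y≈415 to ≈468, now over the bowl. I'll continue along the arc.

```bash
python3 -m pendant '[[[0,0,0],[0,0.004,0.003],0],[[0,0,0],[0,0.009,0.007],0],[[0,0,0],[0,0.014,0.011],0],[[0,0,0],[0,0.018,0.0155],0],[[0,0,0],[0,0.0225,0.02],0],[[0,0,0],[0,0.0265,0.025],0],[[0,0,0],[0,0.0305,0.03],0],[[0,0,0],[0,0.034,0.035],0],[[0,0,0],[0,0.0375,0.0405],0],[[0,0,0],[0,0.0375,0.0405],0]]'
python3 - <<'E'
from h import *
from plant import r
st=r.get_state()
rel(st,[(tool(),corner(t)) for t in (.35,.3,.25,.2,.15,.12,.09,.06,.03,0)])
E
```

```text
clock: 5.3
tool_pos: [0.5558, -0.1225, 0.1792]
eef_rot: [0.737, -0.675, -0.001, 0.001]
contact_force: [-0.2, -1.4, 0.2]
opening: 0.009
[0.002, 0.001, -0.001] [0.0, 0.0005, -0.0003]
[0.002, 0.001, -0.001] [0.0, 0.0035, 0.0053]
[0.002, 0.001, -0.001] [0.0001, 0.0063, 0.011]
[0.002, 0.001, -0.001] [0.0001, 0.0087, 0.0168]
[0.002, 0.001, -0.001] [0.0001, 0.0109, 0.0228]
[0.002, 0.001, -0.001] [0.0001, 0.012, 0.0264]
[0.002, 0.001, -0.001] [0.0001, 0.0131, 0.0301]
[0.002, 0.001, -0.001] [0.0001, 0.014, 0.0338]
[0.002, 0.001, -0.001] [0.0001, 0.0148, 0.0375]
[0.002, 0.001, -0.001] [0.0001, 0.0155, 0.0412]
```

```bash
python3 -m pendant '[[[0,0,0],[0,0.0035,0.005],0],[[0,0,0],[0,0.006,0.01],0],[[0,0,0],[0,0.0085,0.015],0],[[0,0,0],[0,0.0105,0.02],0],[[0,0,0],[0,0.012,0.0245],0],[[0,0,0],[0,0.0125,0.0285],0],[[0,0,0],[0,0.0135,0.032],0],[[0,0,0],[0,0.014,0.035],0],[[0,0,0],[0,0.0145,0.037],0],[[0,0,0],[0,0.015,0.0385],0]]'
python3 -m pendant '[[[0,0,0],[0,0,0.001],0],[[0,0,0],[0,0,0.002],0],[[0,0,0],[0,0,0.003],0],[[0,0,0],[0,0,0.003],0],[[0,0,0],[0,0,0.003],0]]'
```

```text
clock: 6.3
tool_pos: [0.5418, -0.1241, 0.1415]
eef_rot: [0.737, -0.675, -0.0, 0.0]
contact_force: [-0.1, -0.2, 1.1]
opening: 0.006
clock: 6.8
tool_pos: [0.5424, -0.124, 0.1387]
eef_rot: [0.737, -0.675, 0.0, -0.0]
contact_force: [0.3, -0.3, 0.2]
opening: 0.003
```

```bash
python3 -m pendant '[[[0,0,0],[0,0,0.001],0],[[0,0,0],[0,0,0.001],0],[[0,0,0],[0,0,0.002],0],[[0,0,0],[0,0,0.002],0]]'
python3 -m pendant '[[[0,0,0],[0,0,0.001],0],[[0,0,0],[0,0,0.001],0],[[0,0,0],[0,0,0.001],0]]'
```

```text
clock: 7.2
tool_pos: [0.5424, -0.124, 0.1384]
eef_rot: [0.737, -0.675, 0.001, -0.0]
contact_force: [-2.3, 0.7, 13.9]
opening: 0.007
clock: 7.5
tool_pos: [0.5425, -0.124, 0.1383]
eef_rot: [0.737, -0.675, 0.001, -0.0]
contact_force: [-4.6, 1.8, 21.6]
opening: 0.004
```

Hard stop confirmed: z holds at 0.138 while the force rises to 21 N. I'll lift off and plan the key press with the tool turned 90°, so the gripper body stays off the bottle, and tilted 15°.

```bash
python3 -m pendant '[[[0,0,0],[0,0,-0.005],0],[[0,0,0],[0,0,-0.025],0],[[0,0,0],[0,0,-0.06],0],[[0,0,0],[0,0,-0.1],0],[[0,0,0],[0,0,-0.1],0]]'
cat >> h.py <<'E'
def ktool(s=1,tilt=np.radians(15)): # tool x = s*mx, tool z along the key's -z
    z=-(np.cos(tilt)*Z-np.sin(tilt)*mx); x=s*(np.cos(tilt)*mx+np.sin(tilt)*Z); return Ro.from_matrix(np.c_[x,np.cross(z,x),z])
KN=np.cos(np.radians(15))*Z-np.sin(np.radians(15))*mx
E
python3 - <<'E'
from h import *
from plant import r
import cv2,pickle
st=r.get_state();print(st["q"].round(2))
K=W(-.0948,-.075,.1047);print(K)
for s in(1,-1): rel(st,[(ktool(s),K+.06*KN)])
s=r.snapshot("scene");pickle.dump(s,open("s1.pkl","wb"));a=s["image"][100:310,60:340];b=r.snapshot("top")["image"][90:300,240:520]
cv2.imwrite("pics/e.png",cv2.resize(np.vstack([a,b]),None,fx=1.4,fy=1.4)[:,:,::-1])
E
```

```text
clock: 8.0
tool_pos: [0.5454, -0.1245, 0.2405]
eef_rot: [0.737, -0.675, 0.004, -0.003]
contact_force: [0.4, -0.5, 0.9]
opening: 0.006
[ 0.24  0.6  -0.16  1.78  0.13  0.75 -1.47]
[ 0.48331337 -0.20429962  0.1047    ]
[0.199, 0.195, -1.563] [0.0739, 0.0872, 0.0694]
[0.195, -0.199, 1.561] [0.0739, 0.0872, 0.0694]
```

View pics/e.png

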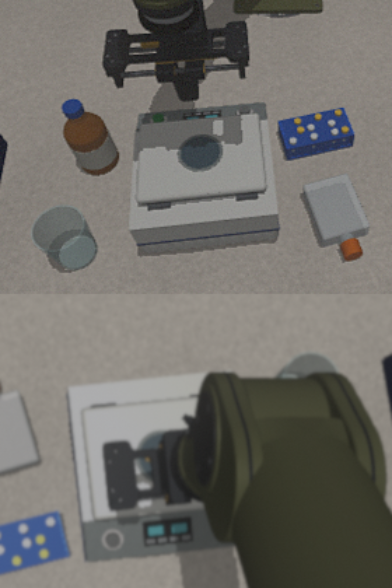

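The lid is flat and shut (scene crop: slab at 138–265, 115–200), and all bystanders are in place. Next: rotate and tilt while high, then hover over the key.

```bash
python3 -m pendant '[[[0.02,-0.02,0.15],[0.01,0.01,0],0],[[0.04,-0.04,0.3],[0.02,0.02,0],0],[[0.06,-0.06,0.45],[0.03,0.03,0],0],[[0.08,-0.08,0.6],[0.04,0.04,0],0],[[0.1,-0.1,0.75],[0.05,0.05,0],0],[[0.11,-0.11,0.89],[0.06,0.06,0],0],[[0.13,-0.13,1.03],[0.07,0.07,0],0],[[0.15,-0.15,1.17],[0.074,0.08,0],0],[[0.165,-0.165,1.31],[0.074,0.087,0],0],[[0.18,-0.185,1.44],[0.074,0.087,0],0]]'
python3 -m pendant '[[[0,0,0.12],[0,0,0],0],[[0,0,0.12],[0,0,0],0]]'
python3 - <<'E'
from h import *
from plant import r
st=r.get_state();print(st["q"].round(2))
K=W(-.0948,-.075,.1047)
rel(st,[(ktool(-1),K+d*KN) for d in(.06,.02,.005)])
E
```

```text
clock: 9.1
tool_pos: [0.4595, -0.2056, 0.2341]
eef_rot: [-0.101, 0.988, 0.007, 0.116]
contact_force: [0.5, 0.7, 0.3]
opening: 0.007
clock: 9.3
tool_pos: [0.4607, -0.2051, 0.2343]
eef_rot: [-0.045, 0.992, 0.014, 0.115]
contact_force: [0.7, -0.6, -0.4]
opening: 0.0
[ 0.36  0.5   0.07  2.12 -0.47  0.36 -2.21]
[0.018, -0.029, -0.0] [0.0099, -0.0024, 0.0634]
[0.018, -0.029, -0.0] [0.0087, -0.0031, 0.1033]
[0.018, -0.029, -0.0] [0.0083, -0.0034, 0.1183]
```

```bash
python3 -m pendant '[[[0.018,-0.029,0],[0.005,-0.001,0.01],0],[[0.018,-0.029,0],[0.01,-0.0025,0.03],0],[[0.018,-0.029,0],[0.01,-0.0025,0.06],0],[[0.018,-0.029,0],[0.009,-0.003,0.08],0],[[0.018,-0.029,0],[0.0085,-0.003,0.09],0],[[0.018,-0.029,0],[0.0085,-0.003,0.1],0],[[0.018,-0.029,0],[0.0085,-0.003,0.1],0]]'
python3 - <<'E'
from h import *
from plant import r
import cv2
st=r.get_state();print(st["q"].round(2))
K=W(-.0948,-.075,.1047)
rel(st,[(ktool(-1),K+d*KN) for d in(.02,.005,0,-.005)])
s=r.snapshot("scene");print(proj(s,K),proj(s,K+.02*KN)) 
a=s["image"][130:230,120:270];t=r.snapshot("top");print(proj(t,K));b=t["image"][210:310,330:480]
cv2.imwrite("pics/f.png",cv2.convertScaleAbs(cv2.resize(np.hstack([a,b]),None,fx=2.6,fy=2.6)[:,:,::-1],alpha=1.6))
E
```

```text
clock: 10.0
tool_pos: [0.4778, -0.2058, 0.1364]
eef_rot: [-0.045, 0.99, 0.006, 0.13]
contact_force: [-0.2, 0.2, 0.3]
opening: 0.006
[ 0.47  0.7  -0.13  2.19 -0.97  0.04 -1.7 ]
[0.001, 0.0, 0.003] [0.0028, 0.001, 0.004]
[0.001, 0.0, 0.003] [0.0028, 0.001, 0.019]
[0.001, 0.0, 0.003] [0.0028, 0.001, 0.024]
[0.001, 0.0, 0.003] [0.0028, 0.0009, 0.029]
[172.37402101 182.65565097] [170.73591268 175.96279556]
[399.84700664 256.88850073]
```

View pics/f.png

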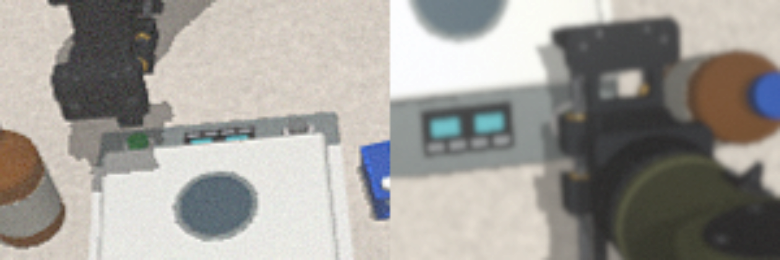

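The tip hovers about 20 mm above the green key (scene crop 138,140), but joints 5 and 6 are at the edge of their ranges with the 15° tilt. I'll use a 5° tilt instead, with the tip biased 3 mm to the front.

```bash
cat >> h.py <<'E'
def keytgt(d,deg=5): # d: height of the tip over the key along its axis (negative = pressed)
    T=ktool(-1,np.radians(deg)); x15=np.cos(np.radians(15))*mx+np.sin(np.radians(15))*Z
    K=W(-.0948,-.075,.1047); return T,K+.010*x15+.013*T.as_matrix()[:,0]+d*KN
E
python3 - <<'E'
from h import *
from plant import r
st=r.get_state();rel(st,[keytgt(d) for d in(.03,.015,.005)])
E
```

```text
[0.001, 0.175, 0.001] [0.004, 0.0009, -0.0074]
[0.001, 0.175, 0.001] [0.004, 0.0009, 0.0076]
[0.001, 0.175, 0.001] [0.0041, 0.0008, 0.0176]
```

```bash
python3 -m pendant '[[[0,0.03,0],[0,0,-0.01],0],[[0,0.06,0],[0.001,0,-0.01],0],[[0,0.09,0],[0.002,0,-0.01],0],[[0,0.12,0],[0.003,0,-0.01],0],[[0,0.15,0],[0.004,0.001,-0.007],0],[[0,0.175,0],[0.004,0.001,-0.007],0],[[0,0.175,0],[0.004,0.001,-0.007],0],[[0,0.175,0],[0.004,0.001,-0.007],0]]'
python3 - <<'E'
from h import *
from plant import r
st=r.get_state();print(st["q"].round(2),np.abs(st["qd"]).max());rel(st,[keytgt(d) for d in(.03,.015,.005,0,-.005)])
E
```

```text
clock: 10.9
tool_pos: [0.4717, -0.2053, 0.1433]
eef_rot: [-0.045, 0.998, 0.002, 0.044]
contact_force: [0.2, -0.7, 0.3]
opening: 0.007
[ 0.12  0.73  0.37  2.08 -0.8   0.4  -1.91] 0.016716247946013594
[-0.0, 0.0, 0.001] [0.0001, 0.0, 0.0002]
[-0.0, 0.0, 0.001] [-0.0025, 0.0, 0.015]
[-0.0, 0.0, 0.001] [-0.0043, 0.0, 0.0248]
[-0.0, 0.0, 0.001] [-0.0051, 0.0, 0.0297]
[-0.0, 0.0, 0.001] [-0.006, 0.0, 0.0347]
```

```bash
python3 -m pendant '[[[0,0,0],[-0.001,0,0.006],0],[[0,0,0],[-0.002,0,0.012],0],[[0,0,0],[-0.003,0,0.018],0],[[0,0,0],[-0.004,0,0.023],0],[[0,0,0],[-0.0045,0,0.0265],0],[[0,0,0],[-0.0045,0,0.0265],0],[[0,0,0],[-0.0045,0,0.0265],0]]'
python3 -m pendant '[[[0,0,0],[0,0,0.001],0],[[0,0,0],[-0.0003,0,0.002],0],[[0,0,0],[-0.0005,0,0.003],0],[[0,0,0],[-0.0005,0,0.004],0],[[0,0,0],[-0.0005,0,0.004],0],[[0,0,0],[-0.0005,0,0.004],0]]'
```

```text
clock: 11.6
tool_pos: [0.4786, -0.2048, 0.1172]
eef_rot: [-0.044, 0.998, 0.002, 0.044]
contact_force: [-0.6, -0.6, -0.4]
opening: 0.009
clock: 12.2
tool_pos: [0.4797, -0.2047, 0.1134]
eef_rot: [-0.045, 0.998, 0.002, 0.044]
contact_force: [0.3, 0.6, 2.5]
opening: 0.008
```

```bash
python3 -m pendant '[[[0,0,0],[-0.0003,0,0.001],0],[[0,0,0],[-0.0005,0,0.002],0],[[0,0,0],[-0.0005,0,0.002],0],[[0,0,0],[-0.0005,0,0.002],0]]'
python3 -m pendant '[[[0,0,0],[-0.0003,0,0.001],0],[[0,0,0],[-0.0005,0,0.002],0],[[0,0,0],[-0.0005,0,0.002],0],[[0,0,0],[-0.0005,0,0.002],0]]'
```

```text
clock: 12.6
tool_pos: [0.4803, -0.2046, 0.1114]
eef_rot: [-0.045, 0.998, 0.002, 0.044]
contact_force: [-0.8, 0.1, 3.3]
opening: 0.004
clock: 13.0
tool_pos: [0.4808, -0.2046, 0.1094]
eef_rot: [-0.044, 0.998, 0.002, 0.044]
contact_force: [-0.3, 0.4, 4.1]
opening: 0.004
```

```bash
python3 -m pendant '[[[0,0,0],[-0.0002,0,0.001],0],[[0,0,0],[-0.0002,0,0.001],0],[[0,0,0],[-0.0002,0,0.001],0]]'
python3 -m pendant '[[[0,0,0],[0,0,0.001],0],[[0,0,0],[0,0,0.001],0],[[0,0,0],[0,0,0.001],0]]'
```

```text
clock: 13.3
tool_pos: [0.481, -0.2046, 0.1089]
eef_rot: [-0.044, 0.998, 0.002, 0.044]
contact_force: [-1.6, 0.8, 9.8]
opening: 0.004
clock: 13.6
tool_pos: [0.481, -0.2046, 0.1086]
eef_rot: [-0.044, 0.998, 0.002, 0.044]
contact_force: [-3.7, 1.9, 17.6]
opening: 0.006
```

Key fully in: the spring force rose from 2.5 to 4.1 N over about 4.5 mm, then hit a hard stop at the predicted z of 0.1086. I'll release it and retreat.

```bash
python3 -m pendant '[[[0,0,0],[0.0005,0,-0.004],0],[[0,0,0],[0.002,0,-0.012],0],[[0,0,0],[0.004,0,-0.03],0],[[0,0,0],[0.005,0,-0.06],0],[[0,0,0],[0.005,0,-0.1],0],[[0,0,0],[0.005,0,-0.14],0],[[0,0,0],[0.03,0,-0.16],0],[[0,0,0],[0.06,0,-0.16],0],[[0,0,0],[0.06,0,-0.16],0],[[0,0,0],[0.06,0,-0.16],0]]'
python3 - <<'E'
from h import *
from plant import r
import cv2
a=r.snapshot("scene")["image"][130:300,70:340]
cv2.imwrite("pics/g.png",cv2.convertScaleAbs(cv2.resize(a,None,fx=2.8,fy=2.8)[:,:,::-1],alpha=1.4))
E
```

```text
clock: 14.6
tool_pos: [0.4074, -0.211, 0.2616]
eef_rot: [-0.044, 0.998, 0.002, 0.044]
contact_force: [0.2, 0.6, 0.3]
opening: 0.002
```

View pics/g.png

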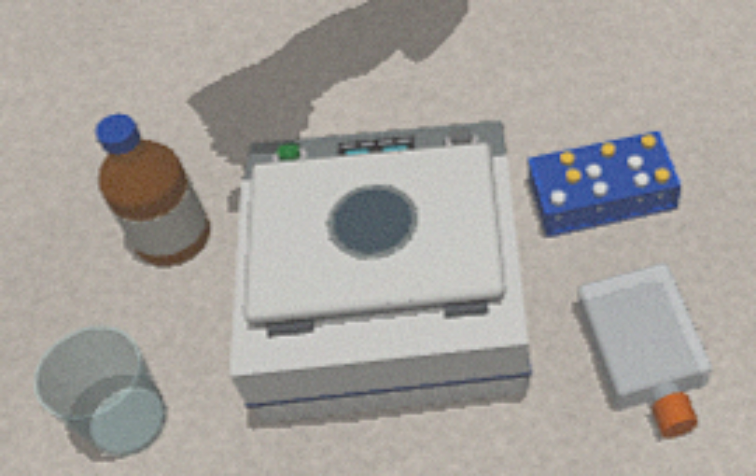

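The lid is flat and shut (front edge at y≈155), the green key is back out (288,152), the bystanders are unmoved, and the arm is clear.

```bash
python3 -c "
from plant import r
print(r.finish_job())"
```

```text
the job is handed in; nothing more can be done
None
```

The lid is shut, the green start key has been pressed all the way in and released, and the job is handed in. It took about 14.7 s of the 43 s allowed.

- **Lid:** I pushed it down with closed fingertips on the outer face, moving slowly along its arc. The fingertips stopped at 0.130 m, the height given for a shut lid, and the force rose to about 22 N without further movement. The picture after lifting off shows it flat.
- **Start key:** The spring force rose from about 2.5 N to 4.1 N, then the key stopped hard within 0.3 mm of the predicted fully-in height, with about 18 N on the tool. The last picture shows the key back out.
- **Bystanders and release key:** The grey release key was never approached. The flask, bottle, beaker and rack look unmoved in the last picture. The gripper was touching nothing at hand-in.
- **One correction:** My first pose over the key, tilted 15° to match the strip, put joint 6 at its lower limit as read to two decimals (0.04) and joint 5 near its limit. I backed off to a 5° tilt before pressing. I didn't check whether joint 6 passed the limit in that moment.

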